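Mount the empty reel on its stand with the spindle

TASK

The empty reel leans in the sloping rack. Take the spindle by its wooden handle, find the off-centre bore in the reel's hub and slide the rod gently down through it until the collar meets the reel, and, without gripping the reel itself, lift the reel out on the rod and lay the spindle in both notches of the stand so that the reel hangs between the two cheeks; then let go. Do not drop the reel, and leave the other things on the bench where they are.

Things in the scene. Friction and masses are not known exactly. Their poses are not given: they have to be found in the camera images.
- spindle: Spindle, 220 mm, 0.12 kg, lying on the bench. Origin: middle of its wooden handle, on the axis (15 mm above the bench); x along the rod to its nose. Along x: flat-sided handle 22 mm wide (y), 30 high (z), from -35 to 35 mm; steel rod 12 mm thick; collar 30 mm across from 70 to 76 mm; rod on to 177, nose tapering to 4 mm across at 185 mm. Its pose is not reported while the fingers hold it.
- reel: Empty plywood reel, about 0.14 kg, 50 mm long, flanges 120 mm across. Origin at its centre; x along its axis, the way the rod goes in, 20 degrees below level; z up along the rack's uprights. It stands loose on its rims in the rack, leaning back. With the collar against it, its centre is at x = 101 mm of the spindle.
- reel_back (a point): centre of the reel's far face, x = 25 mm of the reel. To free the reel, raise it some 40 mm along the sloping uprights, then level the rod while rising and drawing back 20 to 30 mm; from a rod held nose down the reel can slide off over the nose. On a level rod it swings so that its centre hangs some 14 mm under the rod's axis.
- reel_mouth (a point): centre of the reel's near face, x = -25 mm of the reel (not the bore). In the reel turns an aluminium hub 53 mm across, with light friction; its 17 mm bore runs through it parallel to the reel's axis, 12 mm off centre. It has been left turned so that the bore is anywhere in the upper half, up to 86 degrees either side of the reel's z. This is not measured: look or feel for it.
- rack: Fixed grey rack, base 146x130 mm. Two bars carry the reel's rims; two flat uprights, 52 mm apart, hold it from behind, up to 20 mm above its centre, leaning back 20 degrees; the rod passes between them, free for 100 mm behind the reel. Origin on the bench under the reel's centre, which is at 95 mm height; x level, the way the rod goes in; open on the -x side.
- stand: Fixed grey stand, base 150x110x10 mm. Two cheeks 8 mm thick stand across x at -50 and +50 mm, each topped by an open 90-degree V notch, about 50 mm wide at its mouth, arms up to 117 mm height. Origin on the bench in the middle; x level, through both notches. The spindle may lie either way round: handle outside the cheeks, collar and reel between them.
- notch_near (a point): where the rod's axis rests in the notch of the cheek at x = -50 mm of the stand, 100 mm above the bench
- notch_far (a point): the same for the cheek at x = +50 mm
- tub_mid (a point): Bystander: small white lidded tub, 64 mm wide, 66 high; this point is its middle
- driver_mid (a point): Bystander: red-handled screwdriver, 200 mm long, lying; this point is its middle
- glue_mid (a point): Bystander: small white adhesive bottle, 25 mm wide, 80 high, standing; this point is its middle
- ball_valve: Bystander: brass ball valve with a lever, 36x85x50 mm; origin under its middle
Things that resemble listed ones, but are neither listed nor needed, are in the scene too. What is shaped like the stand but red is not meant.

How it is judged:
By the outcome, as a careful person would: the job done as asked, in the order asked, and still so for the second after the job is handed in, with the robot touching nothing.
It also fails if it takes over 72 s, if anything falls off the work surface, if the arm or the gripper's body presses on something with over 40 N, if the wrist force passes 120 N, or if a joint passes its speed limit or range.

ROBOT

A 6-joint arm with a two-finger parallel gripper is mounted at the origin on a cart in front of the work surface, level with it; the furniture and walls round the work are solid. World frame = base frame: x ahead of the robot, y to its left, z up, the work surface at z = 0. Lengths are in m, angles in rad, forces in N, time in s.
With the tool pointing down it reaches from about 0.35 to 0.775 m from the base axis. Payload 5.5 kg.
Tool frame: the origin (TCP) lies midway between the tips of the shut fingers; the grasp point (between the pads) lies 19 mm behind it; z points along the fingers, y is the line along which they close (so a half turn about z gives the same grasp; the last joint's range is limited). The gripper opens to 85 mm and grips with 20 to 120 N. Pads are 22 mm wide; open, the fingers measure 114 mm over their backs; the gripper's body (76 mm by 85 mm) begins 54 mm behind the grasp point. The pads swing forward as they close: fully open they stand 13 mm farther back than shut.
Start: joints at [1.01, 0.313, 0.046, 1.304, 0, 1.431], TCP at [0.235, 0.525, 0.194] pointing down, gripper open.
Joint ranges: [-2.76, 2.76], [-0.86, 1.69], [-1.03, 1.26], [-2.2, 2.34], [-1.47, 1.5], [-3.14, 3.14]. Speed limits (rad/s): [2.57, 2.57, 3.14, 3.14, 3.14, 3.14].

INTERFACE

Orientations are given as a unit quaternion [w, x, y, z].
In Python, from workcell import env gives the robot as it stands.
- The arm moves only by the tool move_arm, never from a script. Its argument "targets" is a list of rows, each a list of 3 entries, a list of its own where there are three numbers: the shift along the tool's x, y, z in mm, then the turn, a rotation vector about the tool's x, y, z in units of 10 degrees (1.0 is 10 degrees), then the closure, from -1 (fully open) to 1 (shut). In form: [[[dx, dy, dz], [ax, ay, az], gripper], ...]. A call has 1 to 5 rows; each row is the pose to reach, as a shift and turn from the pose commanded when the call began, along the tool's axes at that moment; what a row does not reach only later rows make up. A row lasts 1/8 s, in which the tool goes at most 62.5 mm and 10.7 degrees, less where a joint would pass 70% of its speed; a pose out of reach is approached as far as the arm can. A call with a gripper value outside its range is refused whole. The fingers move at their own pace and stop on an object; "squeeze" is the grip in N (left out, the last holds). Time passes only in rows, so rows that repeat a pose let the fingers close. It gives the time, the measured TCP pose, the force, the opening and the grip force at its end, in the units of the state.
- env.get_state(): the state, without advancing time (a new reading comes with each control period).
- env.read_camera(name): name is "scene" or "top"; returns a dict with "pixels" (400x640x3 uint8, red, green, blue), "fovy" (degrees; the focal length in pixels is half the picture's height over the tangent of half this angle, whatever the lens; pixels are square), "cx", "cy" (the principal point, pixels), "dist_coeffs" ([k1, k2, p1, p2, k3] as OpenCV has them; the pictures are not rectified), "extrinsics" (4x4, takes a point from world to camera coordinates). Camera axes: x right, y up, looking along -z (the intrinsics and any distortion apply to the point x, -y, -z); pixel columns grow to the right and rows downward; lengths in m; the calibration is good to about 2 mm. A picture is of the moment at which its call begins. There is no depth.
- env.hand_in(): hands the job in; it is judged then, once.
Trained networks look in a picture, given as the dict that the camera call returned (one of the last four; its "shot" number tells which), for a name from the list of things; names that differ only in an ending like _2 or _b are one class to them, and where a whole thing is asked for, a point or a joint stands for the part that bears it (a point fixed in the world has none). Each returns a list of dicts, best first, with "confidence" (0 to 1); they miss things now and then, are a little off and sometimes report something else, mostly with a low value. They report only what shows in the picture. A call takes as long as a camera call. They do not tell look-alikes from the thing itself.
- env.spot_in(thing, picture): "centre" ([x, y, z] in m, in world coordinates, good to about 4 mm: the middle of the surface that is visible of it).
- env.regions_of(thing, picture): "mask" (400x640 bool, what is visible of it).
- env.landmark_of(thing, picture): "centre" ([x, y, z] in m, in world coordinates, good to about 4 mm: a listed point, or the origin of a listed thing).
The state is a dict: "clock": time; "joint_pos": joint angles; "qvel": joint speeds; "tau": joint torques, N m; "tcp_pos": TCP position; "orientation": TCP orientation; "wrist_force": force on the tool from outside, world axes, zero at the start; "ft_torque": the same for the moment, N m; "finger_gap": finger opening in m; "grip_force": force on a finger pad.
Only numpy, scipy, OpenCV 4.12 (cv2) and the standard library are available. Lean on these libraries where they do the work, as an engineer would, in place of code of your own. Each camera call takes 0.05 s, during which the arm holds its last target. There are 200 camera calls.

## Working session

There is one attempt and no reset: what is moved stays moved. The work goes in short steps, Python scripts to look and compute and a tool call to move; the robot and the scene stay as the last step left them, time stands still between calls to the robot, and variables do not carry over. Pictures are saved under pics/ and viewed, at most 10 in all, crops included, and the job is handed in when it is done.

Besides the shell and the picture viewer there is one more tool, called by a JSON object that holds its "fn" and its "kwargs", one argument or row to a line. move_arm: Moves the arm, as the interface text tells. Its arguments: {"type":"object","properties":{"targets":{"type":"array","items":{"type":"array"}},"squeeze":{"type":"number"}},"required":["targets"]}

```bash
ls; mkdir -p pics; cat > h.py <<'E'
import numpy as np, cv2
from workcell import env
def cam(p):
    f=200/np.tan(np.radians(p["fovy"])/2); K=np.array([[f,0,p["cx"]],[0,f,p["cy"]],[0,0,1.]])
    E=np.array(p["extrinsics"]); F=np.diag([1,-1,-1.]); return K,np.array(p["dist_coeffs"],float),F@E[:3,:3],F@E[:3,3]
def proj(p,X):
    K,d,R,t=cam(p); return cv2.projectPoints(np.array(X,float).reshape(-1,3),cv2.Rodrigues(R)[0],t,K,d)[0].reshape(-1,2)
def ray(p,uv):
    K,d,R,t=cam(p); n=cv2.undistortPoints(np.array(uv,float).reshape(-1,1,2),K,d).reshape(-1,2)
    D=np.c_[n,np.ones(len(n))]@R; return -R.T@t, D/np.linalg.norm(D,axis=1)[:,None]
def onplane(p,uv,z):
    o,D=ray(p,uv); return o+D*((z-o[2])/D[:,2])[:,None]
def tri(pa,ua,pb,ub):
    A=np.zeros((3,3));b=np.zeros(3)
    for p,u in((pa,ua),(pb,ub)):
        o,D=ray(p,[u]);P=np.eye(3)-np.outer(D[0],D[0]);A+=P;b+=P@o
    return np.linalg.solve(A,b)
def save(p,n,crop=None,s=1):
    im=p["pixels"][:,:,::-1]
    if crop: x0,y0,x1,y1=crop; im=im[y0:y1,x0:x1]
    if s!=1: im=cv2.resize(im,None,fx=s,fy=s,interpolation=cv2.INTER_CUBIC)
    cv2.imwrite("pics/"+n,im)
E
python3 - <<'E'
from h import *
np.set_printoptions(precision=4,suppress=True)
ps={n:env.read_camera(n) for n in("scene","top")}
for n,p in ps.items():
    save(p,n+"0.png"); print(n,p["fovy"],p["dist_coeffs"],ray(p,[[320,200]]))
    for t in "spindle reel reel_back reel_mouth rack stand notch_near notch_far tub_mid driver_mid glue_mid ball_valve".split():
        for r in env.landmark_of(t,p)[:3]: print(n,t,r["centre"],round(r["confidence"],2),proj(p,r["centre"])[0].round())
print(env.get_state())
E
```

```text
pics
scene 57.95829314438794 [-0.0324  0.      0.      0.      0.    ] (array([-0.0899, -0.4456,  0.7526]), array([[ 0.6155,  0.4402, -0.6538]]))
scene spindle [0.4655, -0.0997, 0.0156] 0.6 [336. 248.]
scene reel [0.5926, 0.2446, 0.0908] 0.61 [268. 161.]
scene reel_back [0.6042, 0.2672, 0.0849] 0.75 [266. 159.]
scene reel_mouth [0.5857, 0.2209, 0.1008] 0.86 [272. 162.]
scene rack [0.5973, 0.2476, 0.0008] 0.88 [271. 182.]
scene stand [0.5818, -0.2992, -0.002] 0.89 [420. 258.]
scene stand [0.3766, -0.3714, 0.0002] 0.87 [413. 328.]
scene notch_near [0.3609, -0.4178, 0.1047] 0.94 [440. 319.]
scene notch_near [0.5666, -0.3512, 0.0992] 0.85 [445. 244.]
scene notch_far [0.3932, -0.3256, 0.1016] 0.69 [405. 287.]
scene notch_far [0.5936, -0.2521, 0.0955] 0.66 [412. 223.]
scene tub_mid [0.675, 0.053, 0.0348] 0.67 [332. 183.]
scene driver_mid [0.6656, -0.0944, 0.0106] 0.51 [370. 208.]
scene glue_mid [0.5857, 0.2206, 0.103] 0.49 [272. 162.]
scene glue_mid [0.374, 0.2331, 0.0532] 0.47 [222. 209.]
scene ball_valve [0.6597, -0.0481, -0.0029] 0.64 [356. 207.]
scene ball_valve [0.5935, 0.2494, -0.000
[... 917 characters left out ...]
driver_mid [0.6663, -0.0917, 0.02] 0.53 [338. 159.]
top glue_mid [0.6789, 0.0485, 0.0331] 0.5 [297. 158.]
top glue_mid [0.3734, 0.2325, 0.047] 0.4 [247. 255.]
top ball_valve [0.6575, -0.0485, -0.0009] 0.78 [326. 164.]
{'clock': 1.3, 'joint_pos': array([1.0104, 0.3132, 0.0461, 1.3036, 0.    , 1.4312]), 'qvel': array([ 0.0004, -0.    ,  0.001 , -0.0008,  0.0004, -0.0003]), 'tau': array([  0.0007, -48.0471,  29.8809,   0.0005,  -0.    ,  -0.    ]), 'tcp_pos': array([0.2349, 0.5249, 0.1939]), 'orientation': array([0.    , 0.2088, 0.9779, 0.    ]), 'wrist_force': array([-0.4048, -0.1336, -0.0789]), 'ft_torque': array([0.0185, 0.0187, 0.0168]), 'grip_force': 0.0, 'finger_gap': 0.08551109042047501}
```

View pics/scene0.png

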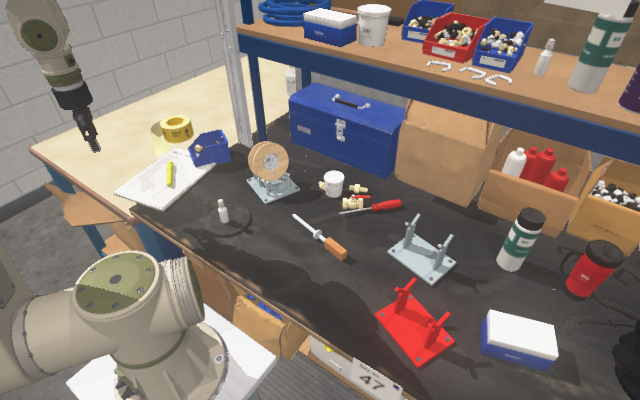

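View pics/top0.png

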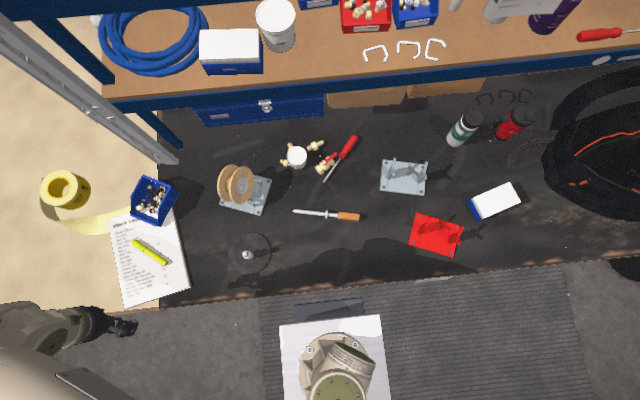

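The scene shows the spindle (handle at 336,248, nose at 295,217), the reel in its rack (268,161), and the grey stand (420,258). Look-alikes are the red stand (413,328), which is not meant, and the red screwdriver (385,206), which could be taken for the spindle. I choose the orange-handled rod with a collar and the grey stand, and check with a close crop.

```bash
cat > meas.py <<'E'
from h import *
np.set_printoptions(precision=4,suppress=True)
a=env.read_camera("scene");b=env.read_camera("top")
big=np.hstack([cv2.resize(a["pixels"][130:210,235:305],None,fx=6,fy=6,interpolation=cv2.INTER_CUBIC)[:480],
  np.vstack([cv2.resize(a["pixels"][205:270,280:360],(380,309),interpolation=cv2.INTER_CUBIC),cv2.resize(b["pixels"][195:231,280:375],(380,171),interpolation=cv2.INTER_CUBIC)])])
cv2.imwrite("pics/crop1.png",big[:,:,::-1])
import json,collections
acc=collections.defaultdict(list)
exp=dict(spindle=[.466,-.1,.015],reel=[.594,.246,.095],reel_back=[.603,.2675,.085],reel_mouth=[.584,.222,.103],rack=[.596,.246,0],stand=[.58,-.299,0],notch_near=[.565,-.349,.1],notch_far=[.593,-.2515,.1])
for k in range(4):
  for n in("scene","top"):
    p=env.read_camera(n)
    for t,e in exp.items():
        for r in env.landmark_of(t,p):
            if np.linalg.norm(np.array(r["centre"])-e)<.02: acc[t].append(r["centre"]);break
for t,v in acc.items(): v=np.array(v);print(t,len(v),np.median(v,0),v.std(0))
ma=[r for r in env.regions_of("spindle",a)] if 0 else None
for n in("scene","top"):
    p=env.read_camera(n)
    for r in env.regions_of("spindle",p)[:2]:
        ys,xs=np.nonzero(r["mask"]);q=onplane(p,np.c_[xs,ys],.015);c=q.mean(0);w,V=np.linalg.eigh(np.cov((q-c)[:,:2].T));d=V[:,1]*np.sign(V[1,1])
        s=(q-c)[:,:2]@d;print(n,r["confidence"],len(xs),c,d,np.degrees(np.arctan2(d[1],d[0])),"ends",c[:2]+d*s.min(),c[:2]+d*s.max())
print(env.get_state()["clock"])
E
python3 meas.py
```

```text
spindle 8 [ 0.4662 -0.0972  0.0162] [0.0013 0.0017 0.0022]
reel 8 [0.594  0.2445 0.0949] [0.0016 0.0031 0.0026]
reel_back 8 [0.6023 0.2678 0.0852] [0.0019 0.0015 0.0022]
reel_mouth 8 [0.5833 0.2227 0.1033] [0.0012 0.0009 0.0022]
rack 7 [0.5954 0.247  0.0017] [0.0016 0.0008 0.0019]
stand 8 [ 0.5794 -0.2981 -0.0008] [0.0009 0.0013 0.0013]
notch_near 7 [ 0.5684 -0.3491  0.0993] [0.003  0.002  0.0015]
notch_far 8 [ 0.5958 -0.2522  0.1005] [0.0013 0.0018 0.0023]
scene 0.97 545 [ 0.4746 -0.0547  0.015 ] [0.2324 0.9726] 76.56109857805986 ends [ 0.4548 -0.1377] [0.5063 0.0777]
top 0.67 72 [0.3766 0.2354 0.015 ] [0.4485 0.8938] 63.350777111073185 ends [0.3693 0.2208] [0.3839 0.25  ]
5.2
```

View pics/crop1.png

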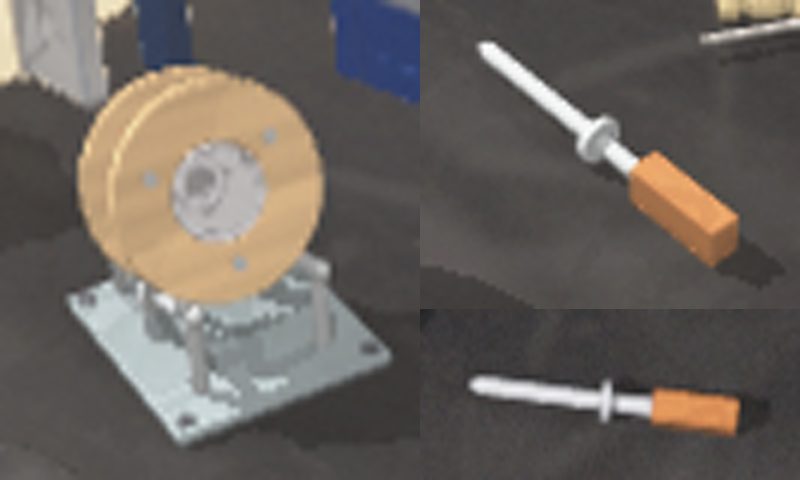

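The crop shows the wooden reel with its hub at about (271,161) and the dark bore at its left at about (268,160). On the right are the spindle with its orange handle and collar, nose towards +y. The choice is confirmed. Now I refine by colour and work out the first move.

```bash
cat >> h.py <<'E'
from scipy.spatial.transform import Rotation as Ro
np.set_printoptions(precision=4,suppress=True)
def pose():
    s=env.get_state();w,x,y,z=s["orientation"];return s["tcp_pos"],Ro.from_quat([x,y,z,w]),s
def rot(head,down=0):
    "tool orientation with tool x = spindle x at heading (deg), nose down (deg); tool z away from spindle z"
    h,d=np.radians([head,down]);x=np.array([np.cos(h)*np.cos(d),np.sin(h)*np.cos(d),-np.sin(d)])
    z=-np.array([np.cos(h)*np.sin(d),np.sin(h)*np.sin(d),np.cos(d)]);return Ro.from_matrix(np.c_[x,np.cross(z,x),z])
def go(P,R):
    p,r,s=pose();print("shift mm",r.inv().apply(np.array(P)-p)*1000,"turn",np.degrees((r.inv()*R).as_rotvec())/10)
E
python3 - <<'E'
from h import *
P={n:env.read_camera(n) for n in("scene","top")}
box=dict(scene=(280,205,360,270),top=(280,195,375,231)); C={}
for n,p in P.items():
    x0,y0,x1,y1=box[n];im=p["pixels"][y0:y1,x0:x1];hsv=cv2.cvtColor(im,cv2.COLOR_RGB2HSV)
    o=(hsv[...,1]>130)&(hsv[...,2]>90)&(hsv[...,0]<25)
    rd=(hsv[...,1]<60)&(hsv[...,2]>150)
    k,l,st,ce=cv2.connectedComponentsWithStats(o.astype(np.uint8));i=1+st[1:,4].argmax();C[n]=ce[i]+[x0,y0]
    k,l,st,ce=cv2.connectedComponentsWithStats(rd.astype(np.uint8));j=1+st[1:,4].argmax();ys,xs=np.nonzero(l==j)
    q=onplane(p,np.c_[xs+x0,ys+y0],.015);c=q.mean(0);w,V=np.linalg.eigh(np.cov(q[:,:2].T));d=V[:,1]*np.sign(V[1,1]);s=(q-c)[:,:2]@d
    print(n,"handle px",C[n],"at z15",onplane(p,[C[n]],.018),"rod",len(xs),np.degrees(np.arctan2(d[1],d[0])),"ends",c[:2]+d*s.min(),c[:2]+d*s.max())
print("handle tri",tri(P["scene"],C["scene"],P["top"],C["top"]))
# bore: hub in scene picture
p=P["scene"];im=p["pixels"][130:210,235:305];hsv=cv2.cvtColor(im,cv2.COLOR_RGB2HSV)
m=(hsv[...,1]<60).astype(np.uint8);k,l,st,ce=cv2.connectedComponentsWithStats(m)
i=l[31,38];print("hub comp",st[i],ce[i]+[235,130])
g=cv2.cvtColor(im,cv2.COLOR_RGB2GRAY);print(g[21:42,26:46])
h=np.radians(67.2);ax=np.array([np.cos(h)*.9397,np.sin(h)*.9397,-.342]);z=np.array([np.cos(h)*.342,np.sin(h)*.342,.9397]);y=np.cross(z,ax)
M=np.array([.5838,.2225,.1033])
print("proj mouth",proj(p,M)," +z12",proj(p,M+.012*z)," +y12",proj(p,M+.012*y), "flange pts",proj(p,[M+.06*z,M-.06*z,M+.06*y,M-.06*y]).round(1).tolist())
go([.466,-.0975,.12],rot(76.5))
E
```

```text
scene handle px [335.0637 248.2622] at z15 [[ 0.4627 -0.0997  0.018 ]] rod 171 77.30835154947907 ends [ 0.474  -0.0576] [0.5055 0.082 ]
top handle px [348.6516 215.9355] at z15 [[ 0.4669 -0.1023  0.018 ]] rod 169 77.32522217917553 ends [ 0.474  -0.0653] [0.5062 0.0783]
handle tri [ 0.4655 -0.1007  0.0168]
hub comp [ 28  23  17  18 213] [270.9202 161.5117]
[[169 167 168 167 167 169 168 168 169 169 173 175 174 175 174 173 172 171
  169 167]
 [168 167 167 168 168 168 169 169 170 172 176 175 172 173 170 170 168 161
  164 164]
 [167 167 167 168 169 169 169 171 153 169 164 156 154 148 167 165 166 164
  157 165]
 [169 169 169 170 169 169 157 180 196 165 172 172 163 151 142 155 167 165
  167 170]
 [170 171 170 168 170 196 183 162 164 172 183 184 178 174 143 165 153 169
  172 173]
 [168 167 164 163 155 201 176 181 176 178 186 186 185 184 144 145 150 165
  173 172]
 [163 161 161 155 180 183 173 166 177 181 174 176 184 180 171 162 166 176
  173 170]
 [160 160 160 168 183 164 146 139 141 161 178 151 169 184 183 180 180 171
  167 170]
 [162 160 161 183 180 144 138 135 132 137 183 165 178 187 186 
[... 580 characters left out ...]
85 185 185 186 185 188 186
  181 180]
 [162 164 163 162 165 188 186 185 185 186 186 186 186 177 186 196 188 181
  178 176]
 [165 166 167 170 174 173 190 189 164 158 177 186 178 188 188 186 178 177
  177 176]
 [167 171 173 179 183 181 158 165 184 181 186 194 197 168 192 177 177 176
  175 173]
 [170 177 178 184 184 184 174 178 178 181 177 184 192 175 181 177 175 172
  172 172]
 [177 180 182 183 182 181 181 179 177 178 179 179 176 175 173 173 174 173
  174 175]]
proj mouth [[271.4981 161.532 ]]  +z12 [[270.5886 157.9019]]  +y12 [[268.0236 162.7019]] flange pts [[266.9, 143.1], [275.9, 179.2], [253.8, 167.5], [288.4, 155.8]]
shift mm [-465.1521 -473.7409   73.8791] turn [ 0.0007 -0.0004  7.9393]
```

Spindle origin is about (0.4655, -0.0995), heading 77.3°. The bore lies about 47° to the left of the reel's z. Moving over the handle.

{"fn": "move_arm", "kwargs": {
  "targets": [
    [[-39, -40, 6], [0, 0, 0.65], -1],
    [[-78, -79, 12], [0, 0, 1.3], -1],
    [[-116, -119, 18], [0, 0, 1.95], -1],
    [[-155, -159, 24], [0, 0, 2.6], -1],
    [[-194, -198, 31], [0, 0, 3.3], -1]
  ]
}}

```text
clock: 5.92
tcp_pos: [0.3316, 0.2634, 0.163]
orientation: [0.0, 0.48, 0.878, 0.001]
wrist_force: [0.5, 0.1, 0.1]
finger_gap: 0.0858
grip_force: 0.0
```

```bash
python3 - <<'E'
from h import *
print(pose()[0],pose()[2]["clock"]); go([.4655,-.0995,.08],rot(77.3))
E
```

```text
[0.3316 0.2634 0.163 ] 5.925
shift mm [-377.742   -83.4647   82.9828] turn [ 0.0074 -0.002   4.5393]
```

{"fn": "move_arm", "kwargs": {
  "targets": [
    [[-58, -13, 0], [0, 0, 0.9], -1],
    [[-117, -26, 10], [0, 0, 1.8], -1],
    [[-175, -39, 25], [0, 0, 2.7], -1],
    [[-234, -52, 40], [0, 0, 3.6], -1],
    [[-290, -64, 55], [0, 0, 4.54], -1]
  ]
}}

```text
clock: 6.55
tcp_pos: [0.4356, -0.0155, 0.1079]
orientation: [0.001, 0.782, 0.624, 0.001]
wrist_force: [1.3, 0.8, 1.0]
finger_gap: 0.0853
grip_force: 0.0
```

```bash
python3 - <<'E'
from h import *
go([.4655,-.0995,.06],rot(77.3))
E
```

```text
shift mm [-75.266   47.7437  47.908 ] turn [ 0.0088 -0.0017 -0.0149]
```

{"fn": "move_arm", "kwargs": {
  "targets": [
    [[-38, 24, 20], [0, 0, 0], -1],
    [[-75, 48, 45], [0, 0, 0], -1],
    [[-75, 48, 75], [0, 0, 0], -1],
    [[-75, 48, 96], [0, 0, 0], -1],
    [[-75, 48, 105], [0, 0, 0], -1]
  ]
}}

```text
clock: 7.18
tcp_pos: [0.4646, -0.0968, 0.0017]
orientation: [-0.001, 0.78, 0.626, -0.0]
wrist_force: [0.0, -0.3, 0.8]
finger_gap: 0.0852
grip_force: 0.0
```

```bash
python3 - <<'E'
from h import *
p,r,s=pose();print(p,r.as_matrix())
a=env.read_camera("scene");b=env.read_camera("top")
cv2.imwrite("pics/g1.png",np.hstack([cv2.resize(a["pixels"][180:280,270:370],(400,400)),cv2.resize(b["pixels"][170:250,290:370],(400,400))])[:,:,::-1])
E
```

```text
[ 0.4646 -0.0968  0.0017] [[ 0.217   0.9762 -0.0018]
 [ 0.9762 -0.217   0.0009]
 [ 0.0004 -0.002  -1.    ]]
```

View pics/g1.png

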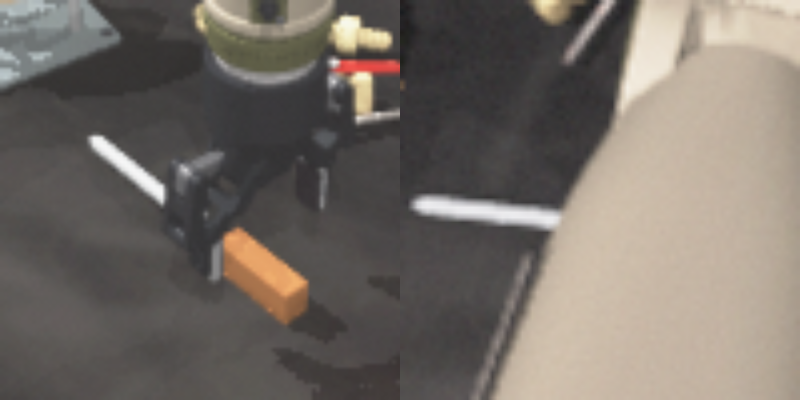

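The picture shows the fingers straddling the orange handle (scene crop, handle at 265,275) and the rod free. Closing.

{"fn": "move_arm", "kwargs": {
  "targets": [
    [[0, 0, 0], [0, 0, 0], 1],
    [[0, 0, 0], [0, 0, 0], 1],
    [[0, 0, 0], [0, 0, 0], 1],
    [[0, 0, 0], [0, 0, 0], 1],
    [[0, 0, 0], [0, 0, 0], 1]
  ],
  "squeeze": 100
}}

```text
clock: 7.9
tcp_pos: [0.4656, -0.097, 0.003]
orientation: [0.0, 0.78, 0.626, 0.0]
wrist_force: [-0.1, 0.5, 0.5]
finger_gap: 0.0001
grip_force: 0.0
```

{"fn": "move_arm", "kwargs": {
  "targets": [
    [[0, 0, -20], [0, 0, 0], 1],
    [[0, 0, -60], [0, 0, 0], 1],
    [[0, 0, -110], [0, 0, 0], 1],
    [[0, 0, -160], [0, 0, 0], 1],
    [[0, 0, -190], [0, 0, 0], 1]
  ]
}}

```text
clock: 8.52
tcp_pos: [0.4663, -0.0973, 0.1956]
orientation: [0.001, 0.78, 0.626, 0.001]
wrist_force: [1.2, -0.2, -0.3]
finger_gap: -0.0002
grip_force: 0.0
```

```bash
python3 - <<'E'
from h import *
# mouth/bore in world, heading 67.2
h=np.radians(67.2);ax=np.array([np.cos(h)*.9397,np.sin(h)*.9397,-.342]);z=np.array([np.cos(h)*.342,np.sin(h)*.342,.9397]);y=np.cross(z,ax)
B=np.array([.5838,.2225,.1033])+.012*(.68*z+.73*y);print("bore",B)
# grasp offset: spindle origin in tool: assume at [dx,0,-11] 
pre=B-ax*(.185+.06);R=rot(67.2,20)
go(pre-R.apply([.0,0,-.011]),R)
E
```

```text
bore [0.5768 0.2285 0.111 ]
shift mm [111.7553  -4.5183  11.1655] turn [ 0.1982 -1.994   1.0152]
```

```bash
python3 - <<'E'
from h import *
a=env.read_camera("scene");b=env.read_camera("top")
cv2.imwrite("pics/g2.png",np.hstack([cv2.resize(a["pixels"][180:280,270:370],(400,400)),cv2.resize(b["pixels"][170:250,290:370],(400,400))])[:,:,::-1])
for p in(a,b):
  for r in env.landmark_of("spindle",p)[:2]: print(r,proj(p,r["centre"]))
E
```

```text
{'centre': [0.4696, -0.0977, 0.013], 'confidence': 0.73} [[335.7935 247.605 ]]
{'centre': [0.6753, 0.0543, 0.0292], 'confidence': 0.57} [[295.1129 159.7788]]
```

View pics/g2.png

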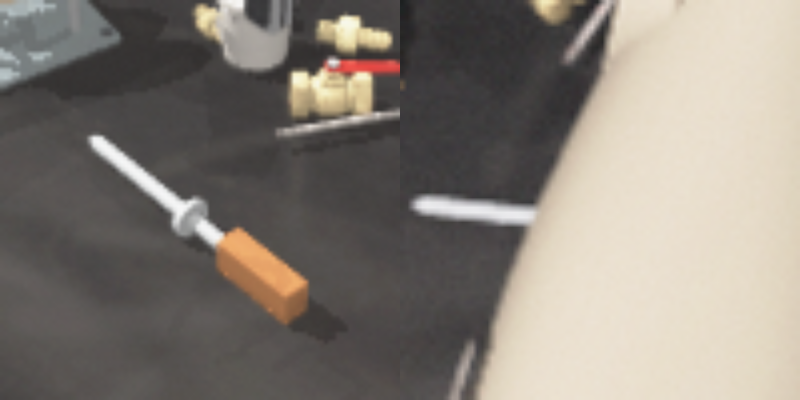

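The spindle is unmoved and ungripped (handle at crop 262,275). I compare where the shut tips appear with where the TCP projects.

```bash
python3 - <<'E'
from h import *
p,r,s=pose();a=env.read_camera("scene");b=env.read_camera("top");print(p,s["finger_gap"],s["clock"],s["joint_pos"])
for c in(a,b): print(proj(c,[p,p+[0,0,.02],p+[0,0,.1]]),"old tips",proj(c,[[.4237,-.0877,.0147],[.5056,-.1059,.0147],[.4646,-.0968,.0147],[.4646,-.0968,.0017]]))
im=a["pixels"].copy()
for q in proj(a,[p,p+[0,0,.02],p+[0,0,.1]]).astype(int): cv2.circle(im,tuple(int(v) for v in q),2,(255,0,255),1)
cv2.imwrite("pics/g3.png",cv2.resize(im[100:300,220:480],None,fx=3,fy=3)[:,:,::-1])
E
```

```text
[ 0.4657 -0.0971  0.1929] 2.5890236919629082e-05 8.725 [-0.3745  0.1206 -0.2015  1.2478  0.0001  1.4145]
[[336.6445 198.0538]
 [336.8812 191.5792]
 [337.9036 163.5273]] old tips [[323.1103 256.1614]
 [345.4569 240.4982]
 [334.5145 248.1744]
 [334.4001 251.3432]]
[[350.5738 205.9477]
 [351.0419 204.5229]
 [353.1047 198.2445]] old tips [[345.786  229.5395]
 [348.2311 204.5674]
 [347.0189 216.9761]
 [346.8013 217.6366]]
```

View pics/g3.png

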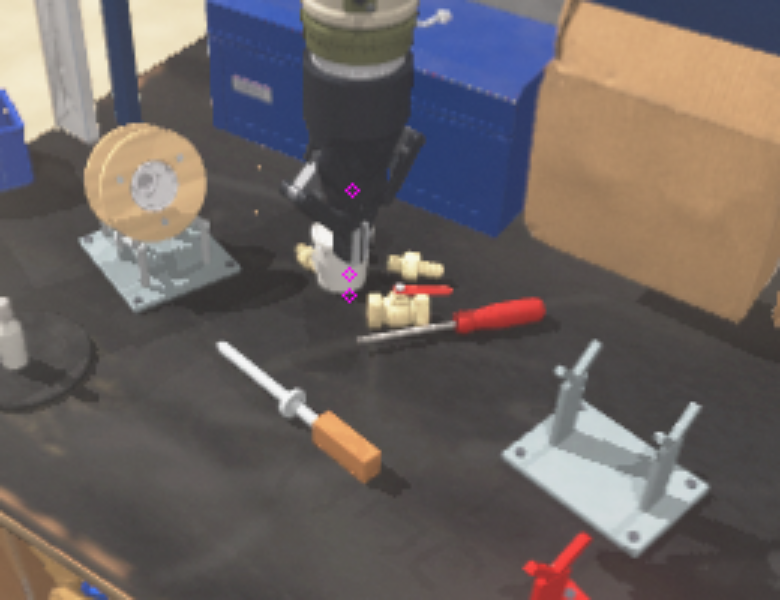

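The shut tips appear at about (340,187), while the TCP projects to (337,198). So the real fingertips sit about 30 mm higher than reported, which fits the fingers closing above the handle. I go back down open and measure the tips by differencing before feeling further down.

{"fn": "move_arm", "kwargs": {
  "targets": [
    [[0, 0, 50], [0, 0, 0], -1],
    [[0, 0, 100], [0, 0, 0], -1],
    [[0, 0, 150], [0, 0, 0], -1],
    [[0, 0, 185], [0, 0, 0], -1],
    [[0, 0, 190], [0, 0, 0], -1]
  ]
}}

```text
clock: 9.45
tcp_pos: [0.4616, -0.0955, -0.0006]
orientation: [-0.004, 0.78, 0.626, -0.002]
wrist_force: [-0.7, 0.1, 0.2]
finger_gap: 0.0855
grip_force: 0.0
```

```bash
python3 - <<'E'
from h import *
p,r,s=pose();print(p,s["finger_gap"],s["wrist_force"],r.as_matrix())
a=env.read_camera("scene")
bg=cv2.imread("pics/scene0.png")[:,:,::-1]
d=np.abs(a["pixels"].astype(int)-bg).max(2)>35
x0,y0,x1,y1=295,205,375,270
for y in range(y0+5,y1,1):
    xs=np.nonzero(d[y,300:380])[0]
    if len(xs): print(y,"".join("#" if v else "." for v in d[y,300:375]))
X,Y=r.as_matrix()[:,0],r.as_matrix()[:,1]
for dz in(.0,.013,.03,.045): print(dz,proj(a,[p+.043*Y+[0,0,dz],p-.043*Y+[0,0,dz]]).round(1).tolist())
sm=np.hstack([cv2.resize(a["pixels"][190:270,290:370],(560,560),interpolation=cv2.INTER_CUBIC)])
cv2.imwrite("pics/g4.png",sm[:,:,::-1])
E
```

```text
[ 0.4616 -0.0955 -0.0006] 0.08552490241056261 [-0.6795  0.0991  0.2085] [[ 0.2167  0.9762 -0.0075]
 [ 0.9762 -0.2167  0.003 ]
 [ 0.0013 -0.008  -1.    ]]
210 .................................................#########.................
211 ...........................................##############..................
212 .......................................#############.......................
213 .......................................#########...........................
214 .......................................##.#................................
215 ..................................................##.......................
216 .................................................###.......................
217 ..................................................#........................
219 .....................####..................................................
220 ...................#####...................................................
221 .................#######...................................................
222 ..............########........................................
[... 1706 characters left out ...]
..............##...................................................
245 ......................##...................................................
246 ......................##...................................................
247 ......................##...................................................
248 ......................##...................................................
249 ......................##...................................................
250 ......................##...................................................
0.0 [[344.5, 244.6], [321.8, 260.5]]
0.013 [[344.7, 241.4], [321.8, 257.3]]
0.03 [[345.0, 237.2], [321.8, 253.1]]
0.045 [[345.2, 233.4], [321.8, 249.3]]
```

View pics/g4.png

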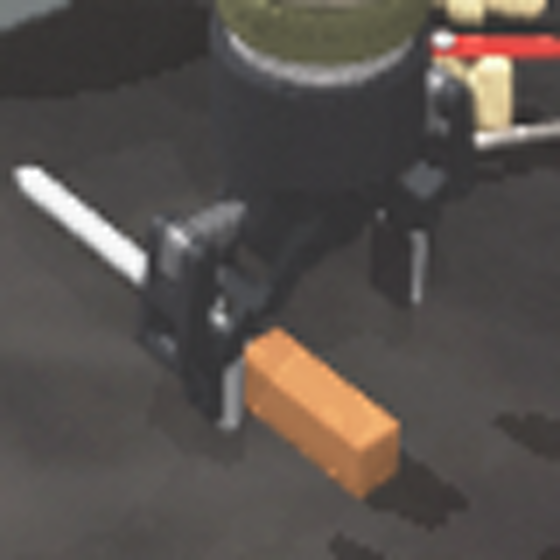

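The picture shows the open finger tips at about (323,251) and (349,233), clearly above the handle. They match a real tip height about 33 mm above the reported one, with the horizontal position right. I go 29 mm lower, gently, and check the force.

{"fn": "move_arm", "kwargs": {
  "targets": [
    [[-1, 2, 8], [0, 0, 0], -1],
    [[-2, 3, 16], [0, 0, 0], -1],
    [[-2, 3, 23], [0, 0, 0], -1],
    [[-2, 3, 29], [0, 0, 0], -1],
    [[-2, 3, 29], [0, 0, 0], -1]
  ]
}}

```text
clock: 10.12
tcp_pos: [0.4675, -0.0994, -0.0266]
orientation: [-0.0, 0.78, 0.626, -0.0]
wrist_force: [0.4, 0.7, -0.4]
finger_gap: 0.0853
grip_force: 0.0
```

```bash
python3 - <<'E'
from h import *
p,r,s=pose();print(p,s["joint_pos"],s["wrist_force"])
a=env.read_camera("scene")
bg=cv2.imread("pics/scene0.png")[:,:,::-1]
d=np.abs(a["pixels"].astype(int)-bg).max(2)>30
for y in range(230,268): print(y,"".join("#" if v else "." for v in d[y,300:375]))
E
```

```text
[ 0.4675 -0.0994 -0.0266] [-0.3777  0.3184 -0.5416  0.7117  0.0001  1.4115] [ 0.4289  0.6643 -0.4141]
230 ..............###.###...................#..........##......................
231 .............######.##.................#...........#.......................
232 .............#####.###.............................#.......................
233 .............#########.............................#.......................
234 .............#########.............................#.......................
235 .............##########............................#.......................
236 .............###########...........................#.......................
237 .............############...###....................#.......................
238 ..............###################..................#.......................
239 ....................####..#######..........................................
240 .....................###..#######..........................................
241 ......................#..#######...........................................
242 ...............##........#####.#..
[... 1341 characters left out ...]
............................................................
260 ...........................................................................
261 ...........................................................................
262 ...........................................................................
263 ...........................................................................
264 ...........................................................................
265 ...........................................................................
266 ...........................................................................
267 ...........................................................................
```

{"fn": "move_arm", "kwargs": {
  "targets": [
    [[0, -1, 4], [0, 0, 0], -0.2],
    [[0, -1, 4], [0, 0, 0], 0.3],
    [[0, -1, 4], [0, 0, 0], 1],
    [[0, -1, 4], [0, 0, 0], 1],
    [[0, -1, 4], [0, 0, 0], 1]
  ],
  "squeeze": 100
}}

```text
clock: 10.8
tcp_pos: [0.4675, -0.0995, -0.0297]
orientation: [0.0, 0.78, 0.626, 0.0]
wrist_force: [-1.0, -0.6, 4.6]
finger_gap: 0.0201
grip_force: 98.0
```

{"fn": "move_arm", "kwargs": {
  "targets": [
    [[0, 0, -15], [0, 0, 0], 1],
    [[0, 0, -50], [0, 0, 0], 1],
    [[0, 0, -100], [0, 0, 0], 1],
    [[0, 0, -150], [0, 0, 0], 1],
    [[0, 0, -200], [0, 0, 0], 1]
  ]
}}

```text
clock: 11.42
tcp_pos: [0.4665, -0.0992, 0.1712]
orientation: [-0.0, 0.78, 0.626, -0.0]
wrist_force: [0.9, -0.8, -1.9]
finger_gap: 0.0201
grip_force: 97.9
```

```bash
cat >> h.py <<'E'
OFF=np.array([0,0,-.0447])
h_=np.radians(67.2);AX=np.array([np.cos(h_)*.9397,np.sin(h_)*.9397,-.342]);AZ=np.array([np.cos(h_)*.342,np.sin(h_)*.342,.9397]);AY=np.cross(AZ,AX)
BORE=np.array([.5838,.2225,.1033])+.012*(.68*AZ+.73*AY)
E
python3 - <<'E'
from h import *
p,r,s=pose();print(p,r.as_matrix()[:,0],s["finger_gap"],s["wrist_force"])
R=rot(67.2,20);go(BORE-AX*.245-R.apply(OFF),R)
E
```

```text
[ 0.4665 -0.0992  0.1712] [0.2166 0.9762 0.0001] 0.020129604836872945 [ 0.8778 -0.8431 -1.9089]
shift mm [102.2093  -7.1326  18.4143] turn [ 0.1764 -1.9951  1.0189]
```

{"fn": "move_arm", "kwargs": {
  "targets": [
    [[20, -1, 0], [0.04, -0.4, 0.2], 1],
    [[45, -3, 5], [0.09, -0.9, 0.45], 1],
    [[70, -5, 10], [0.13, -1.4, 0.7], 1],
    [[90, -6, 15], [0.16, -1.8, 0.9], 1],
    [[102, -7, 18], [0.18, -2.0, 1.02], 1]
  ]
}}

```text
clock: 12.05
tcp_pos: [0.482, 0.0034, 0.1509]
orientation: [0.096, 0.82, 0.545, -0.146]
wrist_force: [-0.4, -0.8, -1.5]
finger_gap: 0.0202
grip_force: 97.9
```

```bash
cat >> h.py <<'E'
def rodpts(p,box,bg):
    "bright low-saturation changed pixels in box -> largest blob, ends along its main axis"
    x0,y0,x1,y1=box;im=p["pixels"][y0:y1,x0:x1];b=cv2.imread(bg)[y0:y1,x0:x1,::-1]
    hsv=cv2.cvtColor(im,cv2.COLOR_RGB2HSV);m=(np.abs(im.astype(int)-b).max(2)>30)&(hsv[...,1]<60)&(hsv[...,2]>120)
    k,l,st,ce=cv2.connectedComponentsWithStats(m.astype(np.uint8))
    return [np.argwhere(l==i)[:,::-1]+[x0,y0] for i in np.argsort(-st[1:,4])[:3]+1]
E
python3 - <<'E'
from h import *
p,r,s=pose();print(p,r.as_matrix()[:,0],s["clock"])
o=p+r.apply(OFF);x=r.as_matrix()[:,0];P={n:env.read_camera(n) for n in("scene","top")}
for n,c in P.items():
    print(n,"pred handle, collar, nose",proj(c,[o,o+.073*x,o+.185*x]).round(1).tolist())
    e=proj(c,[o,o+.185*x]);lo=e.min(0).astype(int)-20;hi=e.max(0).astype(int)+20
    for q in rodpts(c,(*lo,*hi),"pics/%s0.png"%n):
        cc=q.mean(0);w,V=np.linalg.eigh(np.cov(q.T)) if len(q)>3 else (0,np.eye(2));t=(q-cc)@V[:,1];print(len(q),cc+V[:,1]*t.min(),cc+V[:,1]*t.max(),"dir",V[:,1])
A,B=P["scene"]["pixels"],P["top"]["pixels"]
cv2.imwrite("pics/g5.png",np.hstack([cv2.resize(A[130:230,240:340],(400,400),interpolation=cv2.INTER_CUBIC),cv2.resize(B[160:240,220:320],(400,320),interpolation=cv2.INTER_CUBIC)[[*range(320)]+[319]*80]])[:,:,::-1])
E
```

```text
[0.482  0.0034 0.1509] [ 0.3625  0.866  -0.3444] 12.05
scene pred handle, collar, nose [[304.1, 176.6], [291.8, 171.1], [275.7, 163.8]]
98 [293.8942 174.4703] [275.2503 163.5718] dir [-0.8633 -0.5047]
33 [298.6504 168.8797] [301.0412 181.8074] dir [0.1819 0.9833]
18 [280.4117 144.4723] [272.9665 150.9615] dir [-0.7538  0.657 ]
top pred handle, collar, nose [[309.5, 202.6], [287.4, 197.9], [255.6, 191.1]]
2499 [268.2509 164.4013] [250.5271 225.5039] dir [-0.2786  0.9604]
38 [284.3273 201.9495] [287.2812 221.1108] dir [0.1524 0.9883]
30 [290.366 205.976] [290.0248 215.0009] dir [-0.0378  0.9993]
```

View pics/g5.png

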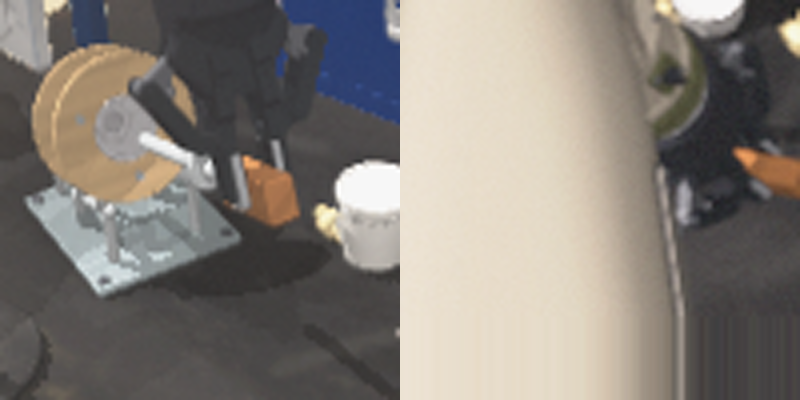

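The picture shows the rod (nose at about 275,164) pointing at the hub with the bore at (268,160) up-left of it. The arm blocks the top view. I fit the rod line in the scene view.

```bash
cat >> h.py <<'E'
def rodfit(c,o,x,s0=.09,s1=.175):
    "offset in px (perpendicular) of the seen rod from the predicted axis, at stations along it"
    g=cv2.cvtColor(c["pixels"],cv2.COLOR_RGB2GRAY).astype(np.float32);out=[]
    for s in np.arange(s0,s1,.012):
        a,b=proj(c,[o+s*x,o+(s+.005)*x]);d=(b-a)/np.linalg.norm(b-a);n=np.array([-d[1],d[0]])
        t=np.arange(-6,6.01,.25);q=(a+t[:,None]*n).astype(np.float32)
        v=cv2.remap(g,q[:,:1],q[:,1:],cv2.INTER_LINEAR).ravel();out.append((round(s,3),a.round(1).tolist(),v[::2].astype(int).tolist()))
    return out
E
python3 - <<'E'
from h import *
p,r,s=pose();o=p+r.apply(OFF);x=r.as_matrix()[:,0];c=env.read_camera("scene")
for l in rodfit(c,o,x): print(l)
print("bore proj",proj(c,BORE),"perp n =(-dy,dx)")
print("px per 5mm AX,AY,AZ at nose",(proj(c,[o+.185*x+.005*v for v in(AX,AY,AZ)])-proj(c,o+.185*x)))
E
```

```text
(np.float64(0.09), [289.1, 170.1], [133, 135, 145, 158, 166, 169, 171, 172, 174, 174, 172, 163, 150, 143, 137, 113, 81, 64, 65, 63, 62, 62, 61, 61, 63])
(np.float64(0.102), [287.2, 169.2], [128, 137, 146, 155, 163, 170, 179, 187, 199, 210, 224, 227, 214, 191, 152, 104, 76, 62, 62, 62, 62, 61, 61, 62, 64])
(np.float64(0.114), [285.5, 168.4], [152, 162, 169, 171, 175, 169, 160, 163, 178, 198, 213, 223, 222, 219, 159, 88, 69, 61, 61, 61, 62, 62, 62, 62, 63])
(np.float64(0.126), [283.7, 167.7], [179, 180, 181, 181, 179, 174, 165, 160, 186, 215, 227, 236, 236, 233, 194, 121, 73, 62, 60, 61, 63, 62, 62, 62, 62])
(np.float64(0.138), [282.0, 166.9], [182, 182, 180, 178, 175, 170, 167, 162, 183, 210, 229, 235, 239, 234, 221, 174, 124, 85, 62, 58, 60, 62, 62, 62, 62])
(np.float64(0.15), [280.3, 166.1], [174, 172, 167, 164, 165, 168, 169, 171, 184, 210, 230, 236, 239, 232, 218, 193, 160, 126, 95, 66, 58, 56, 59, 61, 62])
(np.float64(0.162), [278.6, 165.4], [149, 150, 150, 151, 152, 152, 151, 164, 189, 213, 228, 237, 238, 234, 212, 182, 163, 152, 131, 101, 75, 59, 55, 58, 61])
(np.float64(0.174), [277.0, 164.6], [153, 155, 159, 159, 156, 153, 149, 154, 185, 217, 228, 237, 238, 236, 216, 185, 163, 161, 155, 138, 112, 83, 56, 54, 56])
bore proj [[268.3376 159.9148]] perp n =(-dy,dx)
px per 5mm AX,AY,AZ at nose [[-0.6545 -0.3008]
 [-1.5094  0.515 ]
 [-0.3897 -1.58  ]]
```

The rod lies within 0.3 px of the predicted axis over its whole length, so the tool model holds. The camera looks almost along the axis, so lateral errors show well. Advancing to 10 mm short of the bore.

```bash
python3 - <<'E'
from h import *
R=rot(67.2,20);go(BORE-AX*.195-R.apply(OFF),R)
E
```

```text
shift mm [48.8072 -0.0015 -1.6266] turn [-0.0062  0.0078  0.0155]
```

{"fn": "move_arm", "kwargs": {
  "targets": [
    [[15, 0, -1.6], [0, 0, 0], 1],
    [[30, 0, -1.6], [0, 0, 0], 1],
    [[42, 0, -1.6], [0, 0, 0], 1],
    [[48, 0, -1.6], [0, 0, 0], 1],
    [[48, 0, -1.6], [0, 0, 0], 1]
  ]
}}

```text
clock: 12.82
tcp_pos: [0.4999, 0.0441, 0.1367]
orientation: [0.096, 0.82, 0.545, -0.145]
wrist_force: [0.0, -0.3, -1.3]
finger_gap: 0.0201
grip_force: 97.9
```

```bash
python3 - <<'E'
from h import *
p,r,s=pose();o=p+r.apply(OFF);x=r.as_matrix()[:,0];c=env.read_camera("scene")
for l in rodfit(c,o,x,.12,.2): print(l)
n=o+.185*x;d=n-BORE;print("nose rel bore along AX,AY,AZ mm",[round(float(d@v)*1000,1) for v in(AX,AY,AZ)],proj(c,n),s["wrist_force"])
print(cv2.cvtColor(c["pixels"],cv2.COLOR_RGB2GRAY)[153:170,260:282])
print("mouth",[ (q["centre"],q["confidence"]) for q in env.landmark_of("reel_mouth",c)[:1]])
R=rot(67.2,20);go(BORE-AX*.185-R.apply(OFF),R)
E
```

```text
(np.float64(0.12), [278.2, 164.2], [163, 175, 182, 184, 185, 184, 182, 177, 178, 204, 226, 233, 231, 209, 165, 119, 80, 60, 61, 62, 62, 61, 61, 62, 67])
(np.float64(0.132), [276.6, 163.4], [153, 158, 163, 174, 187, 186, 181, 180, 191, 209, 224, 235, 235, 232, 161, 91, 66, 58, 59, 61, 62, 61, 61, 61, 61])
(np.float64(0.144), [275.0, 162.7], [159, 157, 158, 160, 164, 170, 166, 162, 185, 212, 226, 236, 239, 237, 218, 170, 111, 79, 58, 60, 62, 62, 62, 62, 62])
(np.float64(0.156), [273.5, 162.0], [157, 159, 159, 159, 157, 153, 152, 159, 175, 205, 230, 235, 239, 232, 221, 196, 163, 122, 86, 59, 58, 60, 61, 62, 62])
(np.float64(0.168), [272.0, 161.4], [182, 171, 158, 153, 152, 152, 155, 170, 189, 209, 227, 236, 237, 232, 206, 174, 157, 146, 115, 83, 65, 59, 60, 62, 63])
(np.float64(0.18), [270.5, 160.7], [160, 158, 155, 150, 148, 147, 151, 157, 183, 213, 227, 237, 237, 233, 211, 174, 150, 147, 140, 117, 88, 68, 57, 57, 61])
(np.float64(0.192), [269.0, 160.0], [155, 154, 155, 156, 156, 155, 151, 145, 156, 176, 198, 205, 216, 183, 147, 142, 144, 148, 151, 144, 124, 98, 71, 53, 56])
nose rel b
[... 1077 characters left out ...]
236 240 241 231
  184 125  59  62]
 [142 140 140 138 156 145 150 157 154 147 142 160 155 175 211 226 234 238
  236 220 169  94]
 [139 138 139 138 153 153 151 155 153 149 150 157 153 144 162 170 204 223
  232 225 221 157]
 [140 139 139 139 140 158 157 160 157 180 157 159 159 156 180 182 174 171
  190 203 222 149]
 [141 141 141 141 141 145 162 160 182 188 183 159 160 160 165 189 196 184
  165 169 221 163]
 [141 142 144 144 145 151 152 164 192 168 160 155 159 156 156 170 189 181
  177 176 207 168]
 [143 144 147 149 155 157 157 143 167 187 184 180 167 167 151 161 181 180
  180 178 175 169]]
mouth [([0.5822, 0.2259, 0.1018], 0.76)]
shift mm [12.0159 -0.6792  0.6454] turn [-0.0005  0.0065 -0.0014]
```

{"fn": "move_arm", "kwargs": {
  "targets": [
    [[5, -1.3, -0.3], [0, 0, 0], 1],
    [[9, -1.3, -0.3], [0, 0, 0], 1],
    [[13, -1.3, -0.3], [0, 0, 0], 1],
    [[17, -1.3, -0.3], [0, 0, 0], 1],
    [[20, -1.3, -0.3], [0, 0, 0], 1]
  ]
}}

```text
clock: 13.55
tcp_pos: [0.5061, 0.0619, 0.1302]
orientation: [0.096, 0.82, 0.545, -0.145]
wrist_force: [0.1, 0.4, -1.4]
finger_gap: 0.0199
grip_force: 97.9
```

```bash
cat > chk.py <<'E'
from h import *
p,r,s=pose();o=p+r.apply(OFF);x=r.as_matrix()[:,0];n=o+.185*x;d=n-BORE;F=s["wrist_force"]
print("nose rel bore AX,AY,AZ mm",[round(float(d@v)*1000,1) for v in(AX,AY,AZ)],"F in AX,AY,AZ",[round(float(F@v),1) for v in(AX,AY,AZ)],"tau",s["ft_torque"],s["clock"])
c=env.read_camera("scene")
for t in("reel_mouth","reel"):print(t,[ (q["centre"],q["confidence"]) for q in env.landmark_of(t,c)[:1]])
E
python3 chk.py;python3 - <<'E'
from h import *
c=env.read_camera("scene");print(cv2.cvtColor(c["pixels"],cv2.COLOR_RGB2GRAY)[153:170,260:282])
E
```

```text
nose rel bore AX,AY,AZ mm [8.5, 0.6, 0.7] F in AX,AY,AZ [0.9, 0.1, -1.2] tau [ 0.357  -0.1609  0.0438] 13.55
reel_mouth [([0.5888, 0.2241, 0.1024], 0.66)]
reel [([0.5935, 0.2458, 0.0968], 0.61)]
[[144 144 145 144 145 135  89  59  60  63  62  63  63  62  84 128 143 143
   96  66  63  56]
 [144 145 145 145 146 145 134  88  56  59  63  64  61  63  62  84 138 143
  134  65  62  63]
 [145 145 147 146 145 145 188 145  86  55  61  63  64  63  62  63  96 138
  143  66  58  59]
 [145 144 144 143 140 142 175 149 146  95  56  59  62  62  63  62  67  97
  144  82  61  57]
 [141 141 140 137 139 153 155 150 146 142  95  57  60  63  63  63  62  66
  102  88  63  62]
 [139 138 137 138 144 155 147 138 131 135 145 108  59  59  63  60  62  62
   68  68  67  66]
 [138 139 139 139 155 154 138 152 151 204 150 173  77  57  59  62  62  63
   62  62  62  63]
 [139 140 140 142 161 153 130 156 230 238 233 238 187  63  56  58  61  61
   63  63  63  62]
 [144 144 144 139 158 151 130 144 227 235 239 242 237 229  88  55  61  63
   62  62  63  63]
 [145 145 144 134 145 152 148 127 170 205 223 233 238 240 233 230 119  61
   63  63  60  60]
 [144 142 141 140 147 146 152 155 151 159 166 199 220 231 237 240 219 211
  135 115 129  89]
 [141 140 139 139 156 146 171 175 152 148 144 154 159 192 217 220 218 225
  146 142 141 112]
 [138 140 139 138 154 159 180 184 171 149 149 154 153 170 156 165 198 216
  144 146 142 217]
 [138 139 139 139 149 176 184 188 185 156 156 160 159 160 177 161 177 195
  163 167 147 223]
 [140 140 141 161 165 167 192 190 189 182 159 159 159 160 165 182 180 183
  168 173 158 213]
 [142 141 143 169 172 170 175 193 192 167 153 155 160 157 156 190 167 166
  168 172 158 153]
 [143 143 147 177 179 180 185 160 168 187 185 179 166 167 152 167 175 164
  169 172 170 161]]
```

No resistance, and the visible tip no longer advances in the picture, so the nose has entered the bore. Continuing gently.

{"fn": "move_arm", "kwargs": {
  "targets": [
    [[4, 0, 0], [0, 0, 0], 1],
    [[8, 0, 0], [0, 0, 0], 1],
    [[12, 0, 0], [0, 0, 0], 1],
    [[16, 0, 0], [0, 0, 0], 1],
    [[20, 0, 0], [0, 0, 0], 1]
  ]
}}

```text
clock: 14.38
tcp_pos: [0.5135, 0.0793, 0.1234]
orientation: [0.096, 0.82, 0.545, -0.145]
wrist_force: [-0.1, -0.0, -1.2]
finger_gap: 0.0204
grip_force: 97.9
```

```bash
python3 chk.py
```

```text
nose rel bore AX,AY,AZ mm [28.5, 0.6, 0.8] F in AX,AY,AZ [0.3, 0.1, -1.1] tau [ 0.3051 -0.1206 -0.0231] 14.375
reel_mouth [([0.584, 0.2237, 0.1017], 0.81)]
reel [([0.5918, 0.2434, 0.0928], 0.63)]
```

{"fn": "move_arm", "kwargs": {
  "targets": [
    [[5, 0, 0], [0, 0, 0], 1],
    [[10, 0, 0], [0, 0, 0], 1],
    [[15, 0, 0], [0, 0, 0], 1],
    [[20, 0, 0], [0, 0, 0], 1],
    [[25, 0, 0], [0, 0, 0], 1]
  ]
}}

```text
clock: 15.15
tcp_pos: [0.5226, 0.101, 0.1148]
orientation: [0.096, 0.82, 0.545, -0.145]
wrist_force: [0.6, 0.7, -0.5]
finger_gap: 0.0201
grip_force: 97.9
```

```bash
python3 chk.py
```

```text
nose rel bore AX,AY,AZ mm [53.6, 0.6, 0.7] F in AX,AY,AZ [1.0, -0.3, -0.2] tau [ 0.3396 -0.1522  0.0215] 15.15
reel_mouth [([0.5851, 0.2238, 0.1014], 0.58)]
reel [([0.5906, 0.2453, 0.0922], 0.6)]
```

{"fn": "move_arm", "kwargs": {
  "targets": [
    [[6, 0, 0], [0, 0, 0], 1],
    [[12, 0, 0], [0, 0, 0], 1],
    [[18, 0, 0], [0, 0, 0], 1],
    [[24, 0, 0], [0, 0, 0], 1],
    [[30, 0, 0], [0, 0, 0], 1]
  ]
}}

```text
clock: 15.92
tcp_pos: [0.5335, 0.1271, 0.1045]
orientation: [0.096, 0.82, 0.545, -0.145]
wrist_force: [0.9, 0.9, -1.3]
finger_gap: 0.02
grip_force: 97.9
```

```bash
python3 chk.py
```

```text
nose rel bore AX,AY,AZ mm [83.7, 0.6, 0.7] F in AX,AY,AZ [1.6, -0.5, -0.8] tau [ 0.3647 -0.1341  0.0343] 15.925
reel_mouth [([0.5835, 0.2245, 0.1017], 0.62)]
reel [([0.5898, 0.2461, 0.0932], 0.8)]
```

{"fn": "move_arm", "kwargs": {
  "targets": [
    [[4, 0, 0], [0, 0, 0], 1],
    [[8, 0, 0], [0, 0, 0], 1],
    [[12, 0, 0], [0, 0, 0], 1],
    [[15, 0, 0], [0, 0, 0], 1],
    [[17, 0, 0], [0, 0, 0], 1]
  ]
}}

```text
clock: 16.7
tcp_pos: [0.5396, 0.1416, 0.0987]
orientation: [0.096, 0.82, 0.545, -0.145]
wrist_force: [-1.1, -0.1, -0.9]
finger_gap: 0.0198
grip_force: 97.9
```

```bash
python3 chk.py
```

```text
nose rel bore AX,AY,AZ mm [100.4, 0.6, 0.7] F in AX,AY,AZ [-0.2, 0.9, -1.0] tau [ 0.3106 -0.1213 -0.024 ] 16.7
reel_mouth []
reel [([0.5915, 0.2432, 0.094], 0.68)]
```

{"fn": "move_arm", "kwargs": {
  "targets": [
    [[1.5, 0, 0], [0, 0, 0], 1],
    [[3, 0, 0], [0, 0, 0], 1],
    [[4.5, 0, 0], [0, 0, 0], 1],
    [[5.5, 0, 0], [0, 0, 0], 1],
    [[6.5, 0, 0], [0, 0, 0], 1]
  ]
}}

```text
clock: 17.48
tcp_pos: [0.5419, 0.1471, 0.0966]
orientation: [0.096, 0.82, 0.545, -0.145]
wrist_force: [0.5, -0.7, -1.0]
finger_gap: 0.0204
grip_force: 97.9
```

```bash
python3 chk.py
```

```text
nose rel bore AX,AY,AZ mm [106.8, 0.5, 0.7] F in AX,AY,AZ [-0.1, -0.7, -1.1] tau [ 0.3519 -0.1216 -0.0379] 17.475
reel_mouth [([0.5853, 0.2234, 0.1014], 0.92)]
reel [([0.5925, 0.2454, 0.095], 0.75)]
```

{"fn": "move_arm", "kwargs": {
  "targets": [
    [[1, 0, 0], [0, 0, 0], 1],
    [[2, 0, 0], [0, 0, 0], 1],
    [[3, 0, 0], [0, 0, 0], 1],
    [[3, 0, 0], [0, 0, 0], 1]
  ]
}}

```text
clock: 18.12
tcp_pos: [0.543, 0.1495, 0.0956]
orientation: [0.096, 0.82, 0.545, -0.145]
wrist_force: [-0.2, -0.9, -1.2]
finger_gap: 0.02
grip_force: 98.1
```

```bash
python3 chk.py
```

```text
nose rel bore AX,AY,AZ mm [109.6, 0.5, 0.6] F in AX,AY,AZ [-0.4, -0.1, -1.4] tau [ 0.184  -0.0342  0.0757] 18.125
reel_mouth [([0.5862, 0.2232, 0.1016], 0.85)]
reel [([0.5916, 0.2429, 0.0917], 0.88)]
```

{"fn": "move_arm", "kwargs": {
  "targets": [
    [[0.7, 0, 0], [0, 0, 0], 1],
    [[1.4, 0, 0], [0, 0, 0], 1],
    [[2, 0, 0], [0, 0, 0], 1],
    [[2, 0, 0], [0, 0, 0], 1]
  ]
}}

```text
clock: 18.77
tcp_pos: [0.543, 0.1495, 0.0956]
orientation: [0.097, 0.82, 0.545, -0.146]
wrist_force: [-2.9, -6.6, 4.4]
finger_gap: 0.02
grip_force: 98.4
```

```bash
python3 chk.py
```

```text
nose rel bore AX,AY,AZ mm [109.7, 0.5, 0.1] F in AX,AY,AZ [-8.3, 0.1, 1.7] tau [-1.0408  0.4777  0.0916] 18.775
reel_mouth [([0.5853, 0.2224, 0.1018], 0.92)]
reel [([0.5898, 0.2413, 0.0951], 0.58)]
```

The collar is against the reel: about 8 N axial, with no travel beyond 109.7 mm. Now raise along the uprights.

{"fn": "move_arm", "kwargs": {
  "targets": [
    [[-1, 0, -4], [0, 0, 0], 1],
    [[-1, 0, -11], [0, 0, 0], 1],
    [[-1, 0, -19], [0, 0, 0], 1],
    [[-1, 0, -27], [0, 0, 0], 1],
    [[-1, 0, -35], [0, 0, 0], 1]
  ]
}}

```text
clock: 19.55
tcp_pos: [0.5474, 0.1612, 0.128]
orientation: [0.096, 0.82, 0.545, -0.146]
wrist_force: [-1.4, -4.1, -4.2]
finger_gap: 0.0198
grip_force: 98.0
```

```bash
python3 chk.py
```

```text
nose rel bore AX,AY,AZ mm [110.3, 1.1, 35.1] F in AX,AY,AZ [-2.6, -0.3, -5.5] tau [-0.9448  0.396   0.0214] 19.55
reel_mouth [([0.3745, 0.2332, 0.0517], 0.67)]
reel [([0.5954, 0.2542, 0.1214], 0.74)]
```

The reel is up with the rod (reel centre now z≈0.121). I level the rod while rising and drawing back, ending slightly nose-up.

{"fn": "move_arm", "kwargs": {
  "targets": [
    [[-1, 0, -9], [0, 0, 0], 1],
    [[-6, 0, -16], [0, 0.55, 0], 1],
    [[-12, 0, -23], [0, 1.1, 0], 1],
    [[-18, 0, -30], [0, 1.65, 0], 1],
    [[-23, 0, -37], [0, 2.15, 0], 1]
  ]
}}

```text
clock: 20.32
tcp_pos: [0.546, 0.1544, 0.1728]
orientation: [-0.007, 0.833, 0.554, 0.014]
wrist_force: [0.8, 0.1, -2.8]
finger_gap: 0.0199
grip_force: 98.6
```

```bash
python3 chk.py; python3 - <<'E'
from h import *
p,r,s=pose();o=p+r.apply(OFF);x=r.as_matrix()[:,0];print("origin",o,"x",x)
c=env.read_camera("scene");print("pred reel",o+.101*x-[0,0,.014],"seen",[q["centre"] for q in env.landmark_of("reel",c)[:2]])
A=c["pixels"];cv2.imwrite("pics/g6.png",cv2.resize(A[90:220,230:370],None,fx=4,fy=4,interpolation=cv2.INTER_CUBIC)[:,:,::-1])
E
```

```text
nose rel bore AX,AY,AZ mm [58.6, 0.0, 140.9] F in AX,AY,AZ [1.3, -0.7, -2.5] tau [-0.2774  0.1167 -0.019 ] 20.325
reel_mouth [([0.5782, 0.2252, 0.2075], 0.67)]
reel [([0.5864, 0.2452, 0.2068], 0.8)]
origin [0.545  0.1521 0.2175] x [0.3888 0.9209 0.0277]
pred reel [0.5843 0.2451 0.2063] seen [[0.5854, 0.244, 0.2059], [0.5803, -0.2976, -0.0019]]
```

View pics/g6.png

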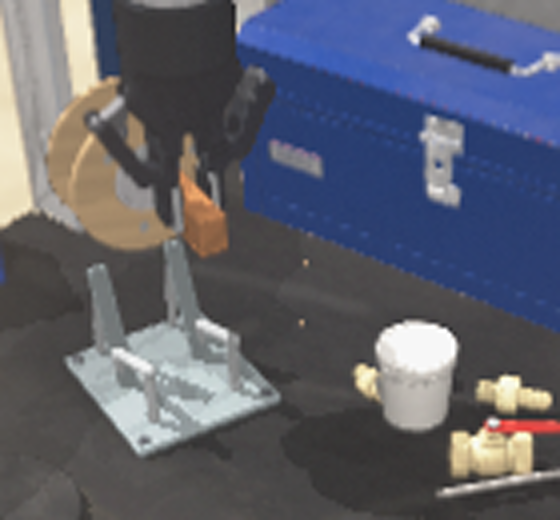

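The reel hangs on the rod clear of the rack (reel at crop 120,190, rack empty at 170,370), and its seen position matches the prediction within 2 mm. I re-measure the grey stand and work out the transfer.

```bash
python3 - <<'E'
from h import *
import collections
acc=collections.defaultdict(list)
exp=dict(stand=[.58,-.299,0],notch_near=[.567,-.349,.1],notch_far=[.594,-.252,.1])
for k in range(4):
  for n in("scene","top"):
    p=env.read_camera(n)
    for t,e in exp.items():
        for r in env.landmark_of(t,p):
            if np.linalg.norm(np.array(r["centre"])-e)<.02: acc[t].append(r["centre"]);break
for t,v in acc.items(): v=np.array(v);print(t,len(v),np.mean(v,0),v.std(0))
p,r,s=pose();R=rot(74,-1.5);x=R.as_matrix()[:,0]
go(np.array([.5805,-.2995,.25])-.101*x-R.apply(OFF),R)
E
```

```text
stand 8 [ 0.5797 -0.2992  0.0003] [0.0007 0.002  0.0015]
notch_near 8 [ 0.5671 -0.3483  0.0985] [0.0019 0.0006 0.0018]
notch_far 8 [ 0.5951 -0.2525  0.0987] [0.0017 0.0012 0.0023]
shift mm [-501.5504  220.5117  -44.5924] turn [ 0.0182  0.005  -0.6813]
```

{"fn": "move_arm", "kwargs": {
  "targets": [
    [[-10, 4, -18], [0, 0, 0], 1],
    [[-40, 18, -32], [0, 0, -0.05], 1],
    [[-85, 37, -36], [0, 0, -0.1], 1],
    [[-135, 59, -38], [0, 0, -0.17], 1],
    [[-185, 81, -40], [0, 0, -0.25], 1]
  ]
}}

```text
clock: 22.8
tcp_pos: [0.5473, -0.051, 0.2063]
orientation: [-0.006, 0.82, 0.572, 0.011]
wrist_force: [0.1, -0.1, -1.8]
finger_gap: 0.0202
grip_force: 98.7
```

{"fn": "move_arm", "kwargs": {
  "targets": [
    [[-50, 20, 0], [0, 0, -0.08], 1],
    [[-100, 40, 0], [0, 0, -0.16], 1],
    [[-150, 60, 0], [0, 0, -0.25], 1],
    [[-200, 80, 0], [0, 0, -0.34], 1],
    [[-240, 98, 0], [0, 0, -0.43], 1]
  ]
}}

```text
clock: 23.42
tcp_pos: [0.5556, -0.311, 0.2]
orientation: [-0.006, 0.799, 0.601, 0.011]
wrist_force: [1.0, -0.5, -1.9]
finger_gap: 0.0204
grip_force: 98.7
```

```bash
cat > st.py <<'E'
from h import *
import sys
p,r,s=pose();o=p+r.apply(OFF);x=r.as_matrix()[:,0];print("origin",o,"x",x,"F",s["wrist_force"],s["clock"])
c=env.read_camera("scene");print("pred reel",o+.101*x-[0,0,.014],"seen",[q["centre"] for q in env.landmark_of("reel",c)[:2]])
R=rot(73.8,-1);x=R.as_matrix()[:,0];go(np.array([.581,-.300,float(sys.argv[1])])-.101*x-R.apply(OFF),R)
E
python3 st.py .22
```

```text
origin [ 0.5552 -0.312   0.2447] x [0.2764 0.9607 0.0248] F [ 1.041  -0.4523 -1.9443] 23.425
pred reel [ 0.5831 -0.215   0.2332] seen [[0.5825, -0.2148, 0.2323]]
shift mm [-80.5346  20.6079  23.6217] turn [ 0.021  -0.0341 -0.0095]
```

{"fn": "move_arm", "kwargs": {
  "targets": [
    [[-30, 8, 0], [0, 0, 0], 1],
    [[-60, 15, 0], [0, 0, 0], 1],
    [[-80, 20.5, 5], [0, 0, 0], 1],
    [[-80, 20.5, 15], [0, 0, 0], 1],
    [[-80, 20.5, 23], [0, 0, 0], 1]
  ]
}}

```text
clock: 24.15
tcp_pos: [0.5534, -0.3893, 0.174]
orientation: [-0.007, 0.798, 0.602, 0.011]
wrist_force: [0.1, 1.1, -2.0]
finger_gap: 0.0201
grip_force: 98.6
```

```bash
python3 st.py .12; python3 - <<'E'
from h import *
p,r,s=pose();o=p+r.apply(OFF);x=r.as_matrix()[:,0]
for n in("scene","top"):
    c=env.read_camera(n)
    for t in("reel","notch_near","notch_far","stand"): print(n,t,[np.round(q["centre"],4).tolist() for q in env.landmark_of(t,c)[:2]])
E
```

```text
origin [ 0.553  -0.3904  0.2186] x [0.2753 0.961  0.0264] F [ 0.1206  1.0663 -1.9722] 24.15
pred reel [ 0.5808 -0.2933  0.2073] seen [[0.5786, -0.292, 0.2065]]
shift mm [-9.9772  1.9282 99.8005] turn [ 0.0019 -0.0532  0.0251]
scene reel [[0.579, -0.2932, 0.2048]]
scene notch_near [[0.5684, -0.3498, 0.0967], [0.36, -0.415, 0.1052]]
scene notch_far [[0.594, -0.2522, 0.0997], [0.3945, -0.3226, 0.097]]
scene stand [[0.5815, -0.2988, 0.0002], [0.3746, -0.369, -0.005]]
top reel [[0.5791, -0.2905, 0.2113], [0.6607, -0.048, -0.0004]]
top notch_near [[0.5641, -0.3488, 0.0982]]
top notch_far [[0.5901, -0.2505, 0.1017], [0.5898, -0.2699, 0.2057]]
top stand [[0.5782, -0.2996, 0.0041]]
```

{"fn": "move_arm", "kwargs": {
  "targets": [
    [[-7, 2, 10], [0, 0, 0], 1],
    [[-8, 2, 30], [0, -0.03, 0], 1],
    [[-9, 2, 53], [0, -0.06, 0], 1],
    [[-10, 2, 76], [0, -0.1, 0], 1],
    [[-10, 2, 95], [0, -0.15, 0], 1]
  ]
}}

```text
clock: 25.38
tcp_pos: [0.553, -0.3987, 0.0779]
orientation: [0.001, 0.799, 0.601, 0.0]
wrist_force: [0.2, -0.4, -2.8]
finger_gap: 0.02
grip_force: 98.7
```

```bash
python3 st.py .10
```

```text
origin [ 0.553  -0.3987  0.1226] x [ 0.2766  0.961  -0.0008] F [ 0.2218 -0.419  -2.7887] 25.375
pred reel [ 0.5809 -0.3016  0.1085] seen [[0.5798, -0.3009, 0.108]]
shift mm [ 1.1749  0.8801 22.7329] turn [-0.0127  0.0917  0.0173]
```

{"fn": "move_arm", "kwargs": {
  "targets": [
    [[1, 1, 6], [0, 0, 0], 1],
    [[1, 1, 12], [0, 0, 0], 1],
    [[1, 1, 16], [0, 0, 0], 1],
    [[1, 1, 19], [0, 0, 0], 1],
    [[1, 1, 20], [0, 0, 0], 1]
  ]
}}

```text
clock: 26.1
tcp_pos: [0.555, -0.3978, 0.0599]
orientation: [0.002, 0.799, 0.602, 0.0]
wrist_force: [0.2, 0.6, -3.2]
finger_gap: 0.0201
grip_force: 98.7
```

{"fn": "move_arm", "kwargs": {
  "targets": [
    [[0, 0, 0.7], [0, 0, 0], 1],
    [[0, 0, 1.4], [0, 0, 0], 1],
    [[0, 0, 2], [0, 0, 0], 1],
    [[0, 0, 2], [0, 0, 0], 1]
  ]
}}

```text
clock: 26.6
tcp_pos: [0.5551, -0.3979, 0.0582]
orientation: [0.002, 0.799, 0.602, 0.001]
wrist_force: [-0.3, -0.3, 0.1]
finger_gap: 0.02
grip_force: 98.9
```

```bash
python3 st.py .10
```

```text
origin [ 0.555  -0.3978  0.1029] x [ 0.2759  0.9612 -0.0011] F [-0.3064 -0.3122  0.1328] 26.6
pred reel [ 0.5828 -0.3007  0.0888] seen [[0.5812, -0.3, 0.086]]
shift mm [ 1.0617 -2.4712  4.6738] turn [0.0196 0.1063 0.0181]
```

One V flank is touching, with the rod about 2.5 mm to the side. Centring and lowering on.

{"fn": "move_arm", "kwargs": {
  "targets": [
    [[0, -1, 0], [0, 0, 0], 1],
    [[0, -2, 0.7], [0, 0, 0], 1],
    [[0, -2, 1.4], [0, 0, 0], 1],
    [[0, -2, 2.2], [0, 0, 0], 1],
    [[0, -2, 2.2], [0, 0, 0], 1]
  ]
}}

```text
clock: 27.32
tcp_pos: [0.5541, -0.3977, 0.057]
orientation: [0.003, 0.799, 0.602, 0.001]
wrist_force: [0.8, 0.2, 4.5]
finger_gap: 0.0198
grip_force: 99.7
```

```bash
python3 st.py .10;python3 - <<'E'
from h import *
print(pose()[2]["ft_torque"])
E
```

```text
origin [ 0.5539 -0.3976  0.1017] x [ 0.2758  0.9612 -0.0016] F [0.8379 0.2099 4.5084] 27.325
pred reel [ 0.5817 -0.3005  0.0875] seen [[0.5819, -0.3013, 0.0874]]
shift mm [ 1.1874 -1.457   3.4052] turn [0.032  0.109  0.0196]
[ 0.2387 -0.339  -0.0077]
```

{"fn": "move_arm", "kwargs": {
  "targets": [
    [[0, 0, -0.5], [0, 0, 0], 0.4],
    [[0, 0, -0.5], [0, 0, 0], 0.2],
    [[0, 0, -0.5], [0, 0, 0], -0.3],
    [[0, 0, -0.5], [0, 0, 0], -0.8],
    [[0, 0, -0.5], [0, 0, 0], -1]
  ],
  "squeeze": 20
}}

```text
clock: 28.05
tcp_pos: [0.5529, -0.3972, 0.056]
orientation: [0.001, 0.799, 0.602, 0.0]
wrist_force: [-0.2, 0.1, -1.0]
finger_gap: 0.0847
grip_force: 0.0
```

```bash
python3 - <<'E'
from h import *
p,r,s=pose();print(p,s["finger_gap"],s["wrist_force"])
for k in range(2):
  for n in("scene","top"):
    c=env.read_camera(n)
    for t in("spindle","reel"): print(n,t,[(np.round(q["centre"],4).tolist(),q["confidence"]) for q in env.landmark_of(t,c)[:2]])
E
```

```text
[ 0.5529 -0.3972  0.056 ] 0.08471359127132302 [-0.1906  0.099  -0.9621]
scene spindle [([0.5598, -0.3964, 0.1009], 0.62)]
scene reel [([0.5807, -0.3005, 0.0852], 0.93)]
top spindle [([0.5593, -0.3967, 0.1011], 0.61)]
top reel [([0.581, -0.2984, 0.0857], 0.73)]
scene spindle [([0.5572, -0.3985, 0.098], 0.96), ([0.5877, -0.2729, 0.0835], 0.4)]
scene reel [([0.5815, -0.299, 0.0859], 0.93), ([0.5593, -0.3944, 0.0998], 0.64)]
top spindle [([0.56, -0.3988, 0.1007], 0.57)]
top reel [([0.5788, -0.3009, 0.0847], 0.84)]
```

{"fn": "move_arm", "kwargs": {
  "targets": [
    [[0, 0, -10], [0, 0, 0], -1],
    [[0, 0, -30], [0, 0, 0], -1],
    [[0, 0, -60], [0, 0, 0], -1],
    [[0, 0, -100], [0, 0, 0], -1],
    [[0, 0, -140], [0, 0, 0], -1]
  ]
}}

```text
clock: 29.28
tcp_pos: [0.5527, -0.397, 0.1983]
orientation: [0.002, 0.799, 0.602, 0.001]
wrist_force: [0.7, 0.0, -1.0]
finger_gap: 0.0852
grip_force: 0.0
```

{"fn": "move_arm", "kwargs": {
  "targets": [
    [[-30, -30, -10], [0, 0, 0], -1],
    [[-60, -80, -20], [0, 0, 0], -1],
    [[-80, -130, -20], [0, 0, 0], -1],
    [[-90, -170, -20], [0, 0, 0], -1]
  ]
}}

```text
clock: 29.78
tcp_pos: [0.3625, -0.4372, 0.2169]
orientation: [0.002, 0.799, 0.601, 0.0]
wrist_force: [0.1, -0.4, -0.2]
finger_gap: 0.0856
grip_force: 0.0
```

```bash
python3 - <<'E'
from h import *
p,r,s=pose();print(p,s["wrist_force"],s["clock"])
P={n:env.read_camera(n) for n in("scene","top")}
for n,c in P.items():
    for t in("spindle","reel","tub_mid","driver_mid","ball_valve"): print(n,t,[(np.round(q["centre"],4).tolist(),round(q["confidence"],2)) for q in env.landmark_of(t,c)[:1]])
q=[proj(P[n],[.581,-.30,.09])[0].astype(int) for n in P]
f=lambda c,u,w:cv2.resize(c["pixels"][u[1]-w:u[1]+w,u[0]-w:u[0]+w],(400,400),interpolation=cv2.INTER_CUBIC)
cv2.imwrite("pics/end.png",np.hstack([f(P["scene"],q[0],50),f(P["top"],q[1],45)])[:,:,::-1])
E
```

```text
[ 0.3625 -0.4372  0.2169] [ 0.1421 -0.4395 -0.1575] 29.775
scene spindle [([0.5595, -0.3964, 0.1023], 0.62)]
scene reel [([0.5783, -0.2988, 0.0839], 0.87)]
scene tub_mid [([0.6772, 0.051, 0.0324], 0.93)]
scene driver_mid [([0.6683, -0.0971, 0.0137], 0.74)]
scene ball_valve [([0.6606, -0.0466, -0.0051], 0.74)]
top spindle [([0.5584, -0.3989, 0.103], 0.62)]
top reel [([0.5825, -0.2978, 0.0877], 0.82)]
top tub_mid [([0.6806, 0.0504, 0.033], 0.91)]
top driver_mid [([0.6642, -0.0939, 0.016], 0.73)]
top ball_valve [([0.6559, -0.0486, 0.0022], 0.58)]
```

View pics/end.png

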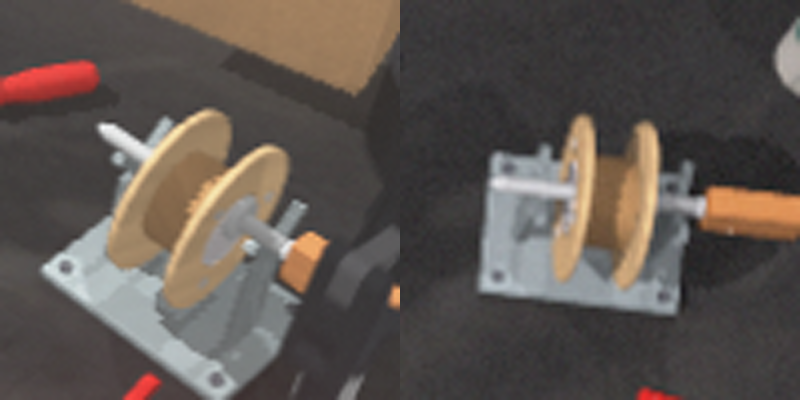

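The picture shows the rod lying between the arms of both grey notches (scene crop: far at 140,145, near at 270,235). The reel hangs between the cheeks, the handle is outside, and the gripper is clear. Handing in.

```bash
python3 -c "
from workcell import env
print(env.hand_in())"
```

```text
the job is handed in; nothing more can be done
None
```

The spindle lies in both notches of the grey stand with the reel hanging between the cheeks. The gripper has let go and is clear, and the job was handed in at about 30 s; no verdict came back.

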